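# Unpack two delivery stacks onto the shop's display trays

## Task

Take the two stacks of goods on the shop counter apart and set each of the five things into the display tray made for it: the one whose recess has its shape and is just a little larger. Set each one down without dropping it, upright as it stood in the stack, flat on the tray's floor and wholly inside the lip.

Things in the scene. Friction and masses are not known exactly. Their poses are not given: they have to be found in the camera images.
- square_carton: Square brown cardboard carton, 66 x 66 mm, 40 mm high. Loose, rigid, flat top. Origin at the centre of its underside, z up. x and y along its sides. Stands on the counter as the bottom of one of the two stacks, with either the round tin or the slim carton on top of it. 150 to 310 g.
- long_carton: Large oblong brown cardboard carton, 60 mm (its x) x 120 mm (its y), 40 mm high. Loose, rigid, flat top. Origin at the centre of its underside, z up. Stands on the counter as the bottom of the other stack, with the other one of tin and slim carton on top of it. 200 to 390 g.
- round_tin: Round aluminium tin, 56 mm across at the lid (its upper 13 mm; 54 mm below), 35 mm high. Loose, rigid, flat top. Origin at the centre of its underside, z up. Second in a stack: on either of the two bottom cartons. The small carton stands on its lid. 100 to 200 g.
- slim_carton: Slim oblong white carton, 36 mm (its x) x 90 mm (its y), 35 mm high. Loose, rigid, flat top. Origin at the centre of its underside, z up. Top of the other stack; it overhangs the carton below at two sides when that is the square one. 85 to 170 g.
- small_carton: Small square brown carton, 36 x 36 mm, 45 mm high. Loose, rigid, flat top. Origin at the centre of its underside, z up. x and y along its sides. Stands upright on the lid of the round tin, as the top of the three-high stack. 40 to 85 g.
- square_tray: Black display tray, fixed to the counter: 6 mm floor, its lip 5 mm thick and 6 mm high above the floor (12 mm above the counter), with a square recess 82 mm (its x) x 82 mm (its y), 8 mm wider all round than the square carton that belongs in it. Origin at the centre of its underside, on the counter, z up.
- long_tray: Black display tray, fixed to the counter: 6 mm floor, its lip 5 mm thick and 6 mm high above the floor (12 mm above the counter), with an oblong recess 76 mm (its x) x 136 mm (its y), 8 mm wider all round than the long carton that belongs in it. Origin at the centre of its underside, on the counter, z up.
- slim_tray: Black display tray, fixed to the counter: 6 mm floor, its lip 5 mm thick and 6 mm high above the floor (12 mm above the counter), with an oblong recess 52 mm (its x) x 106 mm (its y), 8 mm wider all round than the slim carton that belongs in it. Origin at the centre of its underside, on the counter, z up.
- small_tray: Black display tray, fixed to the counter: 6 mm floor, its lip 5 mm thick and 6 mm high above the floor (12 mm above the counter), with a square recess 52 mm (its x) x 52 mm (its y), 8 mm wider all round than the small carton that belongs in it. Origin at the centre of its underside, on the counter, z up.
- round_tray: Black display tray, fixed to the counter: 6 mm floor, its lip 5 mm thick and 6 mm high above the floor (12 mm above the counter), with a round recess 72 mm across, 8 mm wider all round than the round tin that belongs in it. Origin at the centre of its underside, on the counter, z up.

How it is judged:
By the outcome, as a careful person would: the job done as asked, in the order asked, and still so for the second after the job is handed in, with the robot touching nothing.
It also fails if it takes over 144 s, if anything falls off the work surface, if the arm or the gripper's body presses on something with over 40 N, if the wrist force passes 120 N, or if a joint passes its speed limit or range.

## Robot

A 6-joint arm with a two-finger parallel gripper is mounted at the origin on the work surface. World frame = base frame: x ahead of the robot, y to its left, z up, the work surface at z = 0. Lengths are in mm, angles in degrees, forces in N, time in s.
With the tool pointing down it reaches from about 350 to 850 mm from the base axis. Payload 8.1 kg.
Tool frame: the origin (TCP) lies at the very end of the fingers, on their centre line; the grasp point (between the pads) lies 19 mm behind it; z points along the fingers, y is the line along which they close (so a half turn about z gives the same grasp; the last joint's range is limited). The gripper opens to 85 mm and grips with 20 to 120 N. Pads are 22 mm wide; open, the fingers measure 114 mm over their backs; the gripper's body (76 mm by 85 mm) begins 54 mm behind the grasp point. The pads swing forward as they close: fully open they stand 13 mm farther back than shut.
Start: joints at [63.518, 7.471, 85.268, -0, 87.261, -4.893], TCP at [220.747, 557.921, 191.992] pointing down, gripper open.
Joint ranges: [-169.43, 169.43], [-51.17, 129.36], [1.28, 143.12], [-76.62, 256.62], [0, 156.53], [-152.29, 152.29]. Speed limits (degrees/s): [136.94, 136.94, 159.86, 180, 180, 180].

## Interface

Orientations are given as [roll, pitch, yaw] about the fixed x, y, z axes, in that order (R = Rz(yaw) Ry(pitch) Rx(roll)).
In Python, from bench import * gives the robot as it stands.
- The arm moves only by the tool play_rows, never from a script. Its argument "increments" is a list of rows, each a list of 3 entries, a list of its own where there are three numbers: the gripper's target within -1 to 1 (fully open at 1, half-way at 0, shut at -1), then the shift along the tool's x, y, z in mm, then the turn about the tool's z in rad. A call has 1 to 12 rows; each row shifts and turns the commanded pose from where the row before left it, along the tool's axes as they then stand; what a row does not reach is not made up. A row lasts 1/12 s, in which the tool goes at most 41.7 mm and 7.16 degrees, less where a joint would pass 70% of its speed; a pose out of reach is approached as far as the arm can. A call is refused whole if a number of a shift passes 41.7 or a number of a turn 0.125, either way. A call with a gripper value outside its range is refused whole. The fingers move at their own pace and stop on an object; "force" is the grip in N (left out, the last holds). Time passes only in rows, so rows that do not move let the fingers close. It gives the time, the measured TCP pose, the force, the opening and the grip force at its end, in the units of the state.
- sense(): the state, without advancing time (a new reading comes with each control period).
- snapshot(name): name is "scene" or "side" or "wrist"; returns a dict with "color" (420x560x3 uint8, red, green, blue), "intrinsics" (3x3 intrinsics, pixels), "world_from_camera" (4x4, takes a point from camera to world coordinates). Camera axes: x right, y down, z forward; pixel columns grow to the right and rows downward; lengths in mm; the calibration is good to about 2 mm. A picture is of the moment at which its call begins. There is no depth.
- hand_in(): hands the job in; it is judged then, once.
Trained networks look in a picture, given as the dict that the camera call returned (one of the last four; its "shot" number tells which), for a name from the list of things; names that differ only in an ending like _2 or _b are one class to them, and where a whole thing is asked for, a point or a joint stands for the part that bears it (a point fixed in the world has none). Each returns a list of dicts, best first, with "p" (0 to 1); they miss things now and then, are a little off and sometimes report something else, mostly with a low value. They report only what shows in the picture. A call takes as long as a camera call.
- find_in(query, picture): "xyz" ([x, y, z] in mm, in the coordinates of the camera as it stood for that picture, good to about 4 mm: the middle of the surface that is visible of it).
- regions_of(query, picture): "mask" (420x560 bool, what is visible of it).
- pinpoint(query, picture): "xyz" ([x, y, z] in mm, in the coordinates of the camera as it stood for that picture, good to about 4 mm: a listed point, or the origin of a listed thing).
The state is a dict: "time": time; "joint_pos": joint angles; "qd": joint speeds; "joint_efforts": joint torques, N m; "tool_pos": TCP position; "tcp_rot": TCP orientation; "ft_force": force on the tool from outside, world axes, zero at the start; "wrist_torque": the same for the moment, N m; "finger_gap": finger opening in mm; "grip_force": force on a finger pad.
Only numpy, scipy, OpenCV 4.12 (cv2) and the standard library are available. Lean on these libraries where they do the work, as an engineer would, in place of code of your own. Each camera call takes 0.05 s, during which the arm holds its last target. There are 200 camera calls.

## Working session

There is one attempt and no reset: what is moved stays moved. The work goes in short steps, Python scripts to look and compute and a tool call to move; the robot and the scene stay as the last step left them, time stands still between calls to the robot, and variables do not carry over. Pictures are saved under pics/ and viewed, at most 14 in all, crops included, and the job is handed in when it is done.

Besides the shell and the picture viewer there is one more tool, called after "Request:" as name([rows], argument=value, ...), one row to a line, values as JSON. play_rows: Moves the arm, as the interface text tells. Its arguments: {"type":"object","properties":{"increments":{"type":"array","items":{"type":"array"}},"force":{"type":"number"}},"required":["increments"]}

```bash
mkdir -p pics; ls
cat > h.py <<'E'
from bench import *
import numpy as np, cv2
def save(p,n): cv2.imwrite(f'pics/{n}.png',cv2.cvtColor(p['color'],cv2.COLOR_RGB2BGR))
def w(p,x): return (p['world_from_camera']@np.r_[x,1])[:3]
E
python3 - <<'E'
from h import *
names="square_carton long_carton round_tin slim_carton small_carton square_tray long_tray slim_tray small_tray round_tray".split()
for c in ["scene","side"]:
    p=snapshot(c); save(p,c+"0")
    print(c,p['world_from_camera'].round(2).tolist())
    for n in names:
        print(n,[(w(p,d['xyz']).round(0).tolist(),round(d['p'],2)) for d in pinpoint(n,p)[:2]])
s=sense(); print(s)
E
```

```text
pics
scene [[-0.4, 0.76, -0.51, 1143.6], [0.92, 0.34, -0.21, 253.14], [0.01, -0.55, -0.84, 1098.41], [0.0, 0.0, 0.0, 1.0]]
square_carton [([622.0, -210.0, -1.0], 0.64)]
long_carton [([506.0, 442.0, 0.0], 0.64)]
round_tin [([509.0, 445.0, 36.0], 0.61)]
slim_carton [([622.0, -212.0, 42.0], 0.68)]
small_carton [([506.0, 444.0, 77.0], 0.97)]
square_tray [([423.0, -178.0, -0.0], 0.87)]
long_tray [([435.0, 192.0, -4.0], 0.71)]
slim_tray [([504.0, -417.0, 1.0], 0.8)]
small_tray [([648.0, -7.0, -0.0], 0.77), ([508.0, 446.0, 80.0], 0.21)]
round_tray [([620.0, 235.0, -4.0], 0.94)]
side [[0.99, -0.11, 0.1, 436.09], [-0.15, -0.7, 0.7, -821.1], [-0.01, -0.71, -0.71, 901.54], [0.0, 0.0, 0.0, 1.0]]
square_carton [([628.0, -210.0, 3.0], 0.63)]
long_carton [([504.0, 436.0, 3.0], 0.73), ([644.0, -6.0, -0.0], 0.22)]
round_tin [([510.0, 444.0, 40.0], 0.61)]
slim_carton [([620.0, -213.0, 40.0], 0.66)]
small_carton [([505.0, 442.0, 73.0], 0.44)]
square_tray [([422.0, -181.0, -1.0], 0.77)]
long_tray [([438.0, 193.0, 1.0], 0.69), ([622.0, -212.0, 41.0], 0.5)]
slim_tray [([504.0, -416.0, -0.0], 0.82)]
small_tray [([645.0, -3.0, -0.0], 0.72)]
round_tray [([623.0, 233.0, -2.0], 0.64)]
{'time': 1.1, 'joint_pos': array([ 6.35186051e+01,  7.47118343e+00,  8.52672219e+01,  6.90776202e-04,
        8.72634295e+01, -4.89102125e+00]), 'qd': array([-0.00546501, -0.04741863,  0.03434064, -0.00090222, -0.11599665,
       -0.09594628]), 'joint_efforts': array([-1.62181412e-03, -5.69317782e+01, -5.00874102e+01, -3.33165699e-04,
        1.19124710e-03, -2.12789547e-05]), 'tool_pos': array([220.73325889, 557.91569159, 191.9975892 ]), 'tcp_rot': array([-1.79998231e+02, -8.43914984e-04,  1.58409593e+02]), 'ft_force': array([ 0.42015312,  0.0464922 , -0.21208117]), 'wrist_torque': array([ 0.02691584, -0.01972358, -0.00674524]), 'grip_force': 0.0, 'finger_gap': 85.28269162753563}
```

View pics/scene0.png

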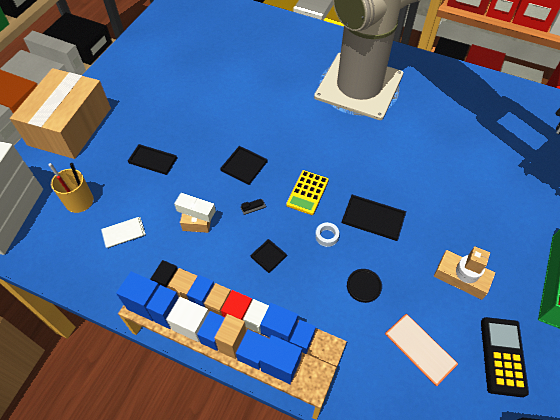

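View pics/side0.png

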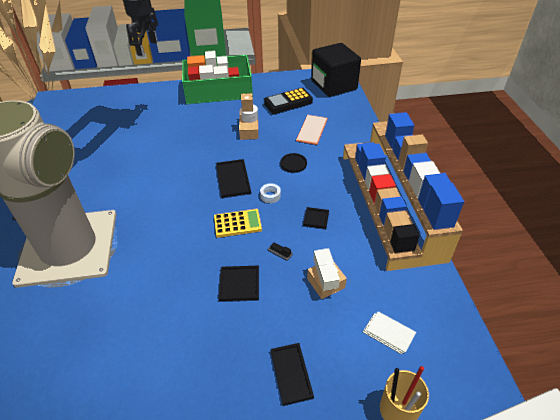

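The stacks are small carton, tin and long carton (scene pixel about 470,270) and slim on square carton (195,212). The trays are the five black shapes. Next I fit the poses from the silhouettes.

```bash
cat >> h.py <<'E'
from scipy.optimize import minimize
S=4
SH={'square_carton':(66,66,40),'long_carton':(60,120,40),'round_tin':(56,0,35),'slim_carton':(36,90,35),'small_carton':(36,36,45),
'square_tray':(92,92,12),'long_tray':(86,146,12),'slim_tray':(62,116,12),'small_tray':(62,62,12),'round_tray':(82,0,12)}
def sil(n,x,y,yaw,z0,p):
    a,b,h=SH[n]
    if b: q=np.array([[1,1],[1,-1],[-1,-1],[-1,1]])*[a/2,b/2]
    else: t=np.linspace(0,2*np.pi,40); q=np.c_[np.cos(t),np.sin(t)]*a/2
    c,s=np.cos(yaw),np.sin(yaw); q=q@np.array([[c,s],[-s,c]])+[x,y]
    P=np.r_[np.c_[q,np.full(len(q),z0)],np.c_[q,np.full(len(q),z0+h)]]
    T=np.linalg.inv(p['world_from_camera']); C=P@T[:3,:3].T+T[:3,3]; u=C@p['intrinsics'].T; u=u[:,:2]/u[:,2:]
    m=np.zeros((420*S,560*S),np.uint8)
    cv2.fillConvexPoly(m,cv2.convexHull(((u+.5)*S).astype(np.float32)).round().astype(np.int32),1); return m
def fit(n,x0,y0,z0,views,yaws=None):
    # views: list of (picture, mask, ignore)
    V=[(p,cv2.resize(m.astype(np.uint8),None,fx=S,fy=S,interpolation=0),1-cv2.resize(i.astype(np.uint8),None,fx=S,fy=S,interpolation=0)) for p,m,i in views]
    def L(v):
        r=0
        for p,m,k in V:
            s=sil(n,v[0],v[1],v[2]/30,z0,p)*k; mm=m*k
            r+=1-(s&mm).sum()/max(1,(s|mm).sum())
        return r/len(V)
    best=None
    if SH[n][1]==0: ya=[0]
    elif SH[n][0]==SH[n][1]: ya=np.radians([-45,-22,0,22])
    else: ya=np.radians(np.arange(-90,90,22.5))
    if yaws is not None: ya=yaws
    ya=sorted(ya,key=lambda a:L([x0,y0,a*30]))[:2]
    for a in ya:
        r=minimize(L,[x0,y0,a*30],method='Nelder-Mead',options=dict(initial_simplex=np.array([x0,y0,a*30])+np.array([[0,0,0],[6,0,0],[0,6,0],[0,0,5]]),xatol=.2,fatol=1e-4,maxiter=80))
        if best is None or r.fun<best.fun: best=r
    return best.x[0].round(1),best.x[1].round(1),np.degrees(best.x[2]/30).round(1),round(best.fun,3)
E
cat > m1.py <<'E'
from h import *
P=[snapshot('scene'),snapshot('side')]
pos=dict(square_carton=(624,-210,0),long_carton=(505,440,0),round_tin=(509,444,40),slim_carton=(621,-212,40),small_carton=(505,443,75),
square_tray=(423,-180,0),long_tray=(436,192,0),slim_tray=(504,-417,0),small_tray=(646,-5,0),round_tray=(621,234,0))
M={}
for n in pos:
    for k,p in enumerate(P):
        for d in regions_of(n,p):
            C=d['mask']; q=np.linalg.inv(p['world_from_camera'])@np.r_[pos[n][:2],pos[n][2]+SH[n][2]/2,1]; u=p['intrinsics']@q[:3]; u=u[:2]/u[2]
            ys,xs=np.nonzero(C)
            if len(xs) and np.hypot(xs.mean()-u[0],ys.mean()-u[1])<14: M[n,k]=C; break
up=dict(long_carton=['round_tin','small_carton'],round_tin=['small_carton'],square_carton=['slim_carton'])
Z=np.zeros((420,560),bool)
for n in pos:
    v=[]
    for k,p in enumerate(P):
        if (n,k) not in M: print('no',n,k); continue
        ig=Z.copy()
        for u in up.get(n,[]): ig|=M.get((u,k),Z)
        v.append((p,M[n,k],ig))
    if v: print(n,fit(n,*pos[n],v),[fit(n,*pos[n],[x])[:3] for x in v])
E
python3 m1.py
```

```text
square_carton (np.float64(623.2), np.float64(-211.4), np.float64(20.5), np.float64(0.316)) [(np.float64(623.2), np.float64(-211.0), np.float64(21.0)), (np.float64(623.3), np.float64(-210.6), np.float64(-69.5))]
long_carton (np.float64(505.1), np.float64(438.5), np.float64(-6.3), np.float64(0.236)) [(np.float64(507.4), np.float64(438.7), np.float64(-6.4)), (np.float64(504.6), np.float64(438.7), np.float64(-5.9))]
no round_tin 0
round_tin (np.float64(509.2), np.float64(443.4), np.float64(3.4), np.float64(0.117)) [(np.float64(509.2), np.float64(443.4), np.float64(3.4))]
no slim_carton 1
slim_carton (np.float64(621.5), np.float64(-209.9), np.float64(3.9), np.float64(0.067)) [(np.float64(621.5), np.float64(-209.9), np.float64(3.9))]
no small_carton 0
small_carton (np.float64(505.6), np.float64(442.9), np.float64(-2.5), np.float64(0.137)) [(np.float64(505.6), np.float64(442.9), np.float64(-2.5))]
no square_tray 1
square_tray (np.float64(420.7), np.float64(-181.1), np.float64(-6.6), np.float64(0.042)) [(np.float64(420.7), np.float64(-181.1), np.float64(-6.6))]
long_tray (np.float64(433.3), np.float64(193.9), np.float64(2.6), np.float64(0.038)) [(np.float64(434.1), np.float64(194.0), np.float64(3.1)), (np.float64(432.8), np.float64(193.9), np.float64(3.0))]
slim_tray (np.float64(506.5), np.float64(-417.0), np.float64(4.4), np.float64(0.052)) [(np.float64(506.7), np.float64(-415.9), np.float64(4.8)), (np.float64(506.3), np.float64(-417.3), np.float64(4.5))]
small_tray (np.float64(642.7), np.float64(-3.2), np.float64(-19.7), np.float64(0.052)) [(np.float64(643.0), np.float64(-3.2), np.float64(-19.9)), (np.float64(642.1), np.float64(-2.6), np.float64(-18.9))]
round_tray (np.float64(621.8), np.float64(234.0), np.float64(-2.1), np.float64(0.054)) [(np.float64(622.5), np.float64(233.8), np.float64(9.0)), (np.float64(620.4), np.float64(234.3), np.float64(3.8))]
```

```bash
cat >> h.py <<'E'
def plan(x,y,z,yaw):
    s=sense(); t=s['tool_pos']; a=s['tcp_rot'][2]; r=np.radians(a)
    D=np.array([x,y,z])-t; c,q=np.cos(r),np.sin(r)
    dy=(yaw-a+180)%360-180
    j6=s['joint_pos'][5]-dy+np.degrees(np.arctan2(y,x))-s['joint_pos'][0]
    print('shift first: x %.1f y %.1f z %.1f'%(c*D[0]+q*D[1],q*D[0]-c*D[1],-D[2]),'len %.0f'%np.linalg.norm(D),'then turn %.3f rad'%(-np.radians(dy)),'j6 end %.0f'%j6,'yaw now %.1f'%a,'t %.1f'%s['time'])
    print('   tool',t.round(1),'gap %.1f'%s['finger_gap'],'grip %.1f'%s['grip_force'],'F',s['ft_force'].round(1))
E
python3 -c "
from h import *
plan(505,443,250,177.5)"
```

```text
shift first: x -306.6 y -2.3 z -58.0 len 312 then turn -0.333 rad j6 end -46 yaw now 158.4 t 2.2
   tool [220.7 557.9 192. ] gap 85.4 grip 0.0 F [-0.3  0.2 -0.4]
```

Request:
play_rows([
  [1,[-31,-0.2,-5.8],0],
  [1,[-31,-0.2,-5.8],0],
  [1,[-31,-0.2,-5.8],0],
  [1,[-31,-0.2,-5.8],0],
  [1,[-31,-0.2,-5.8],0],
  [1,[-31,-0.2,-5.8],0],
  [1,[-31,-0.2,-5.8],0],
  [1,[-31,-0.2,-5.8],0],
  [1,[-31,-0.2,-5.8],0],
  [1,[-27.6,-0.5,-5.8],-0.111],
  [1,[0,0,0],-0.111],
  [1,[0,0,0],-0.111],
], force=30)

```text
time: 3.2
tool_pos: [507.0, 441.8, 250.1]
tcp_rot: [180.0, 0.0, 177.6]
ft_force: [-1.1, 0.3, 0.1]
finger_gap: 85.4
grip_force: 0.0
```

```bash
cat > w.py <<'E'
import sys; from h import *
# args: name x y z0 ... groups of 4, first groups are upper ones (ignored for later ones)
def look(items,tag):
    p=snapshot('wrist'); save(p,tag); ig=np.zeros((420,560),bool)
    for n,x,y,z in items:
        ms=[d for d in regions_of(n,p)]
        pp=[w(p,d['xyz']).round(0).tolist()+[round(d['p'],2)] for d in pinpoint(n,p)[:2]]
        T=np.linalg.inv(p['world_from_camera']); q=T@np.r_[x,y,z+SH[n][2],1]; u=p['intrinsics']@q[:3]; u=u[:2]/u[2]
        b=None
        for d in ms:
            ys,xs=np.nonzero(d['mask'])
            if len(xs)>30 and np.hypot(xs.mean()-u[0],ys.mean()-u[1])<90: b=d['mask']; break
        if b is None: print(n,'no mask',len(ms),u.round(),pp); continue
        print(n,[float(v) for v in fit(n,x,y,z,[(p,b,ig)])],b.sum(),'pin',pp); ig=ig|b
E
python3 - <<'E'
from w import *
print(sense()['tool_pos'],sense()['tcp_rot'])
look([('small_carton',505.6,443,75),('round_tin',509,443.5,40),('long_carton',505,438.5,0)],'w1')
E
```

```text
[507.01381898 441.76306996 250.11263423] [1.79992220e+02 2.77481057e-02 1.77633522e+02]
small_carton [508.4, 441.2, -2.0, 0.046] 1281 pin [[512.0, 441.0, 74.0, 0.87]]
round_tin [513.1, 438.9, 10.1, 0.164] 491 pin [[513.0, 439.0, 37.0, 0.82]]
long_carton [509.1, 436.0, -5.5, 0.043] 2819 pin [[511.0, 438.0, 3.0, 0.65]]
```

View pics/w1.png

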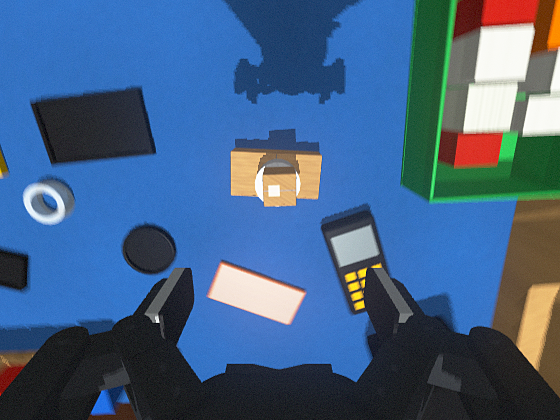

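Request:
play_rows([
  [1,[0,0,22],0],
  [1,[0,0,22],0],
  [1,[0,0,22],0],
  [1,[0,0,22],0],
  [1,[0,0,20],0],
  [1,[0,0,18],0],
  [1,[0,0,15],0],
  [1,[0,0,12],0],
  [1,[0,0,8],0],
  [1,[0,0,5],0],
  [-1,[0,0,0],0],
  [-1,[0,0,0],0],
], force=30)

```text
time: 4.55
tool_pos: [505.3, 443.2, 84.7]
tcp_rot: [180.0, 0.0, 177.5]
ft_force: [0.5, 0.7, 1.1]
finger_gap: 63.7
grip_force: 0.0
```

Request:
play_rows([
  [-1,[0,0,0],0],
  [-1,[0,0,0],0],
  [-1,[0,0,0],0],
  [-1,[0,0,0],0],
  [-1,[0,0,0],0],
  [-1,[0,0,0],0],
  [-1,[0,0,0],0],
])

```text
time: 5.13
tool_pos: [505.0, 442.9, 84.0]
tcp_rot: [-180.0, 0.0, 177.5]
ft_force: [-0.4, 0.7, 0.4]
finger_gap: -0.2
grip_force: 0.0
```

Run:
```python
from h import *
p=snapshot('side'); q=snapshot('wrist'); r=snapshot('scene')
a=cv2.resize(p['color'][60:180,180:340],(400,300)); b=cv2.resize(q['color'],(400,300)); c=cv2.resize(r['color'][200:320,390:550],(400,300))
cv2.imwrite('pics/c1.png',cv2.cvtColor(np.vstack([np.hstack([a,c]),np.hstack([b,b*0])]),cv2.COLOR_RGB2BGR))
```

```text
(no output)
```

View pics/c1.png

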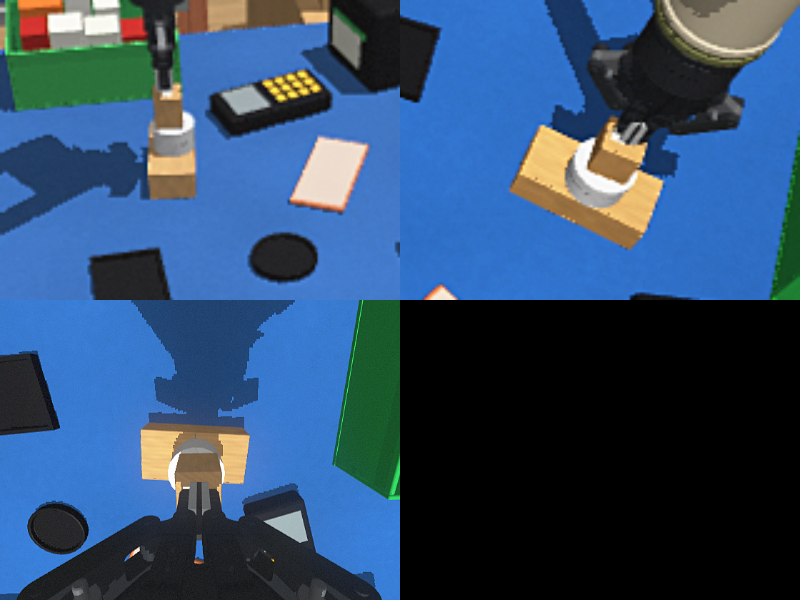

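Run:
```python
from h import *
s=sense();t=s['tool_pos']; out=[]
for n,(x,y,ww,hh) in dict(side=(225,70,60,45),scene=(440,225,60,45),wrist=(200,180,160,120)).items():
    p=snapshot(n); k=400//ww if ww<100 else 2.5
    im=cv2.resize(p['color'][y:y+hh,x:x+ww],(400,300),interpolation=cv2.INTER_CUBIC); k=400/ww
    T=np.linalg.inv(p['world_from_camera'])
    for pt,c in [(t,(255,0,0)),(t+[0,0,60],(255,0,255)),([506,442,75],(0,255,0)),([506,442,120],(255,255,0))]:
        q=T@np.r_[pt,1]; u=p['intrinsics']@q[:3]; u=u[:2]/u[2]; u=((u+.5-[x,y])*k).round().astype(int); print(n,u)
        cv2.circle(im,tuple(map(int,u)),4,c,-1)
    out.append(im)
    for nm in ['small_carton','round_tin']:
        print(n,nm,[(w(p,d['xyz']).round(0).tolist(),round(d['p'],2)) for d in pinpoint(nm,p)[:1]])
cv2.imwrite('pics/c2.png',cv2.cvtColor(np.vstack([np.hstack(out[:2]),np.hstack([out[2],out[2]*0])]),cv2.COLOR_RGB2BGR))
```

```text
side [149 244]
side [141 135]
side [152 261]
side [146 180]
side small_carton [([505.0, 442.0, 76.0], 0.74)]
side round_tin [([508.0, 441.0, 41.0], 0.61)]
scene [232 248]
scene [292 164]
scene [220 262]
scene [264 200]
scene small_carton [([509.0, 445.0, 77.0], 0.73)]
scene round_tin [([509.0, 444.0, 37.0], 0.78)]
wrist [201 148]
wrist [202 278]
wrist [197 139]
wrist [197 220]
wrist small_carton [([510.0, 442.0, 72.0], 0.82)]
wrist round_tin [([510.0, 441.0, 41.0], 0.95)]
```

View pics/c2.png

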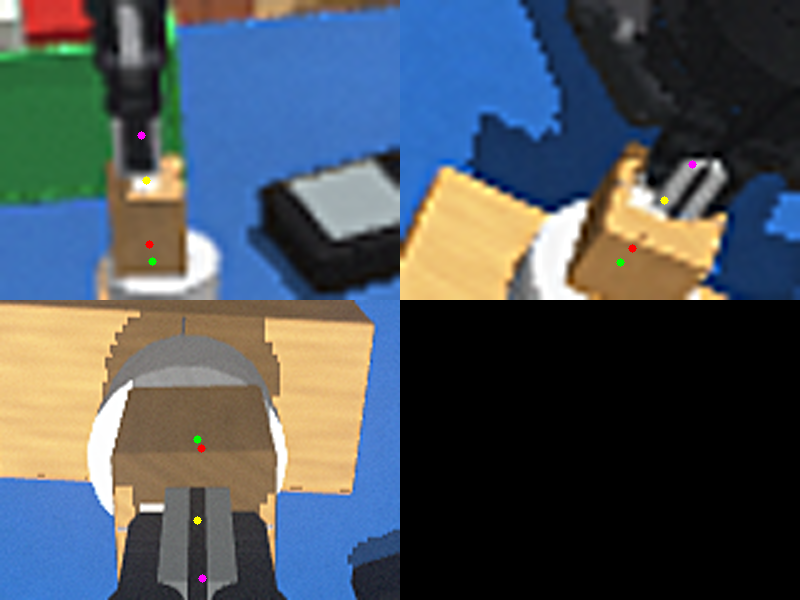

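Run:
```python
from h import *
A=[];B=[]
for n,u in dict(wrist=(279.5,254.7),side=(245.7,95.3),scene=(481.2,255.7)).items():
    p=snapshot(n);W=p['world_from_camera'];d=W[:3,:3]@np.linalg.inv(p['intrinsics'])@np.r_[u,1];d/=np.linalg.norm(d);o=W[:3,3]
    N=np.eye(3)-np.outer(d,d);A.append(N);B.append(N@o)
    if n=='wrist': print('cam',o.round(1))
    for z in(84,105,120,125):
        print(n,z,(o+d*(z-o[2])/d[2]).round(1))
print(np.linalg.lstsq(np.vstack(A),np.hstack(B),rcond=None)[0])
s=sense();print(s['tool_pos'],s['joint_pos'],s['joint_efforts'].round(2),s['wrist_torque'].round(2))
```

```text
cam [424.3 445.5 265.4]
wrist 84 [516.6 442.2  84. ]
wrist 105 [505.9 442.6 105. ]
wrist 120 [498.3 442.9 120. ]
wrist 125 [495.7 443.  125. ]
side 84 [507.4 508.   84. ]
side 105 [505.6 473.9 105. ]
side 120 [504.3 449.5 120. ]
side 125 [503.8 441.4 125. ]
scene 84 [483.5 453.9  84. ]
scene 105 [497.2 449.8 105. ]
scene 120 [506.9 446.8 120. ]
scene 125 [510.2 445.8 125. ]
[503.08374197 445.87714269 118.51484645]
[504.97430215 442.96534617  83.97966851] [ 3.68864794e+01  2.22978947e+01  7.92915086e+01 -8.88523771e-04
  7.84125111e+01 -5.06049017e+01] [  0.   -68.21 -48.25  -0.     0.     0.  ] [-0.04  0.01 -0.  ]
```

Shut fingertips show at z≈120, resting at the carton's top, although the TCP reads 84. I'll raise the arm and measure this offset.

Request:
play_rows([
  [-1,[0,0,-10],0],
  [-1,[0,0,-25],0],
  [-1,[0,0,-25],0],
  [-1,[0,0,0],0],
  [-1,[0,0,0],0],
])

```text
time: 6.3
tool_pos: [506.6, 444.2, 147.8]
tcp_rot: [179.8, 0.2, 177.5]
ft_force: [0.1, 0.3, -0.0]
finger_gap: 0.2
grip_force: 0.0
```

Run:
```python
from h import *
s=sense();t=s['tool_pos']; out=[]; print(t,s['ft_force'],s['finger_gap'])
for n,(x,y,ww,hh) in dict(side=(205,30,80,60),scene=(440,185,80,60),wrist=(0,0,560,420)).items():
    p=snapshot(n); k=400/ww
    im=cv2.resize(p['color'][y:y+hh,x:x+ww],(400,300),interpolation=cv2.INTER_CUBIC)
    T=np.linalg.inv(p['world_from_camera'])
    for i,pt in enumerate([t,t+[0,0,20],t+[0,0,40],t+[0,0,60],t+[0,0,80],t+[0,0,100]]):
        q=T@np.r_[pt,1]; u=p['intrinsics']@q[:3]; u=u[:2]/u[2]; u=((u+.5-[x,y])*k).round().astype(int)
        cv2.circle(im,tuple(map(int,u)),3,(255,0,0) if i%2 else (255,255,0),-1)
    out.append(im)
    if n=='wrist': print(np.linalg.inv(p['world_from_camera'])@np.r_[t,1], p['intrinsics'])
cv2.imwrite('pics/c3.png',cv2.cvtColor(np.vstack([np.hstack(out[:2]),np.hstack([out[2],out[2]*0])]),cv2.COLOR_RGB2BGR))
```

```text
[506.59447193 444.18276267 147.76114317] [ 0.11038936  0.31257318 -0.03678325] 0.16852008723807602
[  2.25184758  21.67439202 194.72586565   1.        ] [[298.77714022   0.         278.46645763]
 [  0.         298.77714022 210.15918311]
 [  0.           0.           1.        ]]
```

View pics/c3.png

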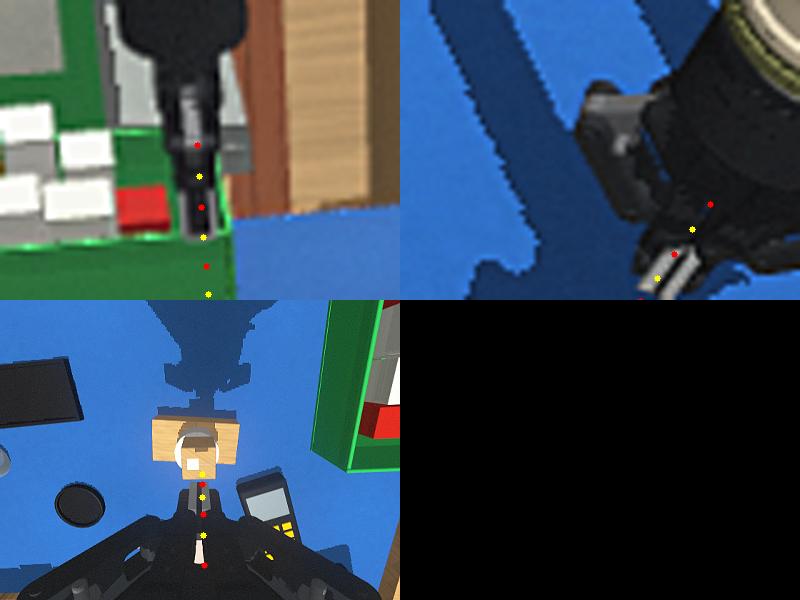

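Request:
play_rows([
  [1,[0,0,0],0],
  [1,[0,0,0],0],
  [1,[0,0,0],0],
  [1,[0,0,0],0],
  [1,[0,0,15],0],
  [1,[0,0,15],0],
  [1,[0,0,15],0],
  [1,[0,0,15],0],
  [1,[0,0,12],0],
  [1,[0,0,8],0],
  [1,[0,0,0],0],
  [1,[0,0,0],0],
])

```text
time: 7.45
tool_pos: [504.8, 442.8, 63.7]
tcp_rot: [-180.0, -0.0, 177.5]
ft_force: [0.6, 0.4, 0.7]
finger_gap: 85.5
grip_force: 0.0
```

Run:
```python
from h import *
s=sense();t=s['tool_pos']; out=[]; print(t,s['ft_force'],s['finger_gap'])
for n,(x,y,ww,hh) in dict(side=(205,50,80,60),scene=(440,205,80,60),wrist=(0,0,560,420)).items():
    p=snapshot(n)
    im=cv2.resize(p['color'][y:y+hh,x:x+ww],(400,300),interpolation=cv2.INTER_CUBIC)
    out.append(im)
cv2.imwrite('pics/c4.png',cv2.cvtColor(np.vstack([np.hstack(out[:2]),np.hstack([out[2],out[2]*0])]),cv2.COLOR_RGB2BGR))
```

```text
[504.7989656  442.79280114  63.71814163] [0.62463869 0.36588694 0.65721085] 85.47625437710428
```

View pics/c4.png

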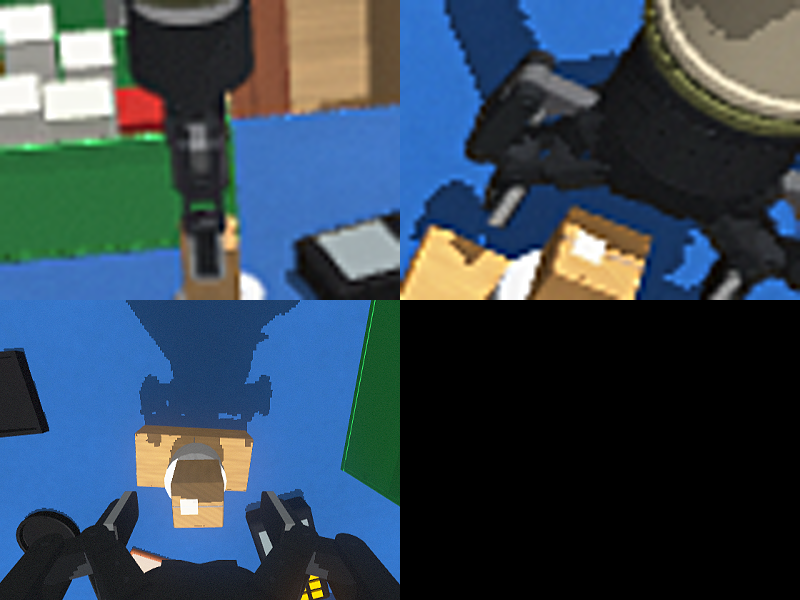

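Request:
play_rows([
  [-1,[0,0,0],0],
  [-1,[0,0,0],0],
  [-1,[0,0,0],0],
  [-1,[0,0,0],0],
  [-1,[0,0,0],0],
  [-1,[0,0,0],0],
  [-1,[0,0,0],0],
], force=30)

```text
time: 8.18
tool_pos: [505.2, 443.1, 64.4]
tcp_rot: [180.0, 0.0, 177.5]
ft_force: [0.5, -0.6, 1.8]
finger_gap: 35.5
grip_force: 30.7
```

Request:
play_rows([
  [-1,[0,0,-10],0],
  [-1,[0,0,-20],0],
  [-1,[0,0,-25],0],
  [-1,[0,0,-25],0],
  [-1,[0,0,0],0],
  [-1,[0,0,0],0],
  [-1,[0,0,0],0],
])

```text
time: 8.77
tool_pos: [504.7, 442.8, 143.7]
tcp_rot: [-180.0, -0.0, 177.5]
ft_force: [0.5, -0.1, -1.8]
finger_gap: 35.3
grip_force: 30.4
```

```bash
python3 -c "
from h import *
plan(642.7,-3.2,124,160)"
```

```text
shift first: x -157.3 y -439.5 z 19.7 len 467 then turn 0.305 rad j6 end -70 yaw now 177.5 t 8.8
   tool [504.7 442.8 143.7] gap 35.3 grip 30.4 F [ 0.5 -0.1 -1.8]
```

Request:
play_rows([
  [-1,[-6,-16,0],0],
  [-1,[-11,-31,0],0],
  [-1,[-12,-34,0],0],
  [-1,[-12,-34,0],0],
  [-1,[-12,-34,0],0],
  [-1,[-12,-34,0],0],
  [-1,[-12,-34,0],0],
  [-1,[-12,-34,0],0],
  [-1,[-12,-34,0],0],
  [-1,[-12,-34,0],0],
  [-1,[-12,-34,0],0],
  [-1,[-12,-34,0],0],
])

```text
time: 9.77
tool_pos: [623.8, 47.9, 142.1]
tcp_rot: [-180.0, -0.2, 177.5]
ft_force: [0.5, -0.1, -1.1]
finger_gap: 35.1
grip_force: 30.4
```

Request:
play_rows([
  [-1,[-12,-31,5],0],
  [-1,[-8,-22,10],0],
  [-1,[0,0,5],0.1],
  [-1,[0,0,0],0.105],
  [-1,[0,0,0],0.1],
  [-1,[0,0,0],0],
  [-1,[0,0,0],0],
  [-1,[0,0,0],0],
])

```text
time: 10.43
tool_pos: [641.9, -3.7, 123.2]
tcp_rot: [-180.0, -0.1, 160.2]
ft_force: [-0.1, 0.1, -0.4]
finger_gap: 35.4
grip_force: 30.4
```

```bash
cat > pl.py <<'E'
import sys; from w import *
obj,tray,x,y,zo,tag=sys.argv[1:7]; x=float(x);y=float(y);zo=float(zo)
t=sense()['tool_pos']
plan(x,y,t[2],sense()['tcp_rot'][2])
look([(obj,t[0],t[1],zo),(tray,x,y,0)],tag)
E
python3 pl.py small_carton small_tray 642.7 -3.2 135 w2
```

```text
shift first: x -0.6 y 0.7 z -0.0 len 1 then turn -0.000 rad j6 end -70 yaw now 160.2 t 10.4
   tool [641.9  -3.7 123.2] gap 35.4 grip 30.4 F [-0.1  0.1 -0.4]
small_carton [643.8, -5.1, -19.8, 0.072] 6666 pin [[646.0, -7.0, 131.0, 0.64]]
small_tray [646.4, -6.1, -19.7, 0.015] 3551 pin [[649.0, -8.0, 1.0, 0.74]]
```

View pics/w2.png

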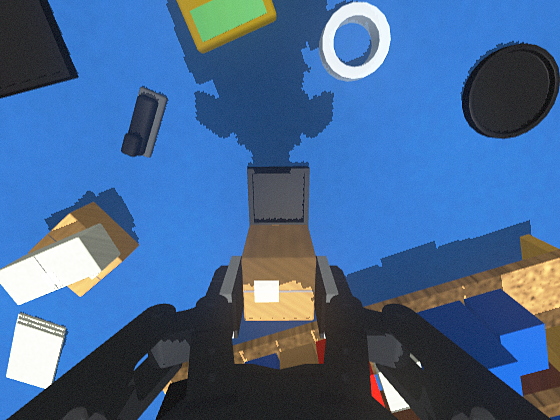

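Carton is held square between the pads and the small tray sits just ahead at (278,195). Lowering partway, then checking.

Request:
play_rows([
  [-1,[-1.5,0.2,10],0],
  [-1,[0,0,15],0],
  [-1,[0,0,20],0],
  [-1,[0,0,20],0],
  [-1,[0,0,20],0],
  [-1,[0,0,15],0],
  [-1,[0,0,9],0],
  [-1,[0,0,0],0],
  [-1,[0,0,0],0],
  [-1,[0,0,0],0],
])

```text
time: 11.52
tool_pos: [645.0, -3.8, 16.2]
tcp_rot: [180.0, 0.1, 160.0]
ft_force: [0.3, -0.9, -0.6]
finger_gap: 35.5
grip_force: 30.4
```

```bash
cat > both.py <<'E'
import sys; from h import *
# obj tray x y zo xt yt
obj,tray,x,y,zo,xt,yt=sys.argv[1:8]
for c in ['scene','side','wrist']:
    p=snapshot(c); ig=np.zeros((420,560),bool)
    for n,a,b,z in [(obj,x,y,zo),(tray,xt,yt,0)]:
        a,b,z=float(a),float(b),float(z)
        T=np.linalg.inv(p['world_from_camera']); q=T@np.r_[a,b,z+SH[n][2]/2,1]; u=p['intrinsics']@q[:3]; u=u[:2]/u[2]
        for d in regions_of(n,p):
            ys,xs=np.nonzero(d['mask'])
            if len(xs)>20 and np.hypot(xs.mean()-u[0],ys.mean()-u[1])<(60 if c=='wrist' else 12):
                print(c,n,[float(v) for v in fit(n,a,b,z,[(p,d['mask'],ig)])]); ig=ig|d['mask']; break
        else: print(c,n,'none')
print(sense()['tool_pos'].round(1),sense()['ft_force'].round(1),sense()['time'])
E
python3 both.py small_carton small_tray 643 -3.5 26 643 -3.5
```

```text
scene small_carton [653.2, -7.3, -27.2, 0.338]
scene small_tray [644.4, -3.4, -18.5, 0.214]
side small_carton none
side small_tray [641.9, -5.4, -19.2, 0.281]
wrist small_carton [647.4, -5.9, -20.4, 0.028]
wrist small_tray [646.0, -6.2, -19.1, 0.094]
[644.2  -3.8  15.3] [-0.4  0.1  0.1] 11.9667
```

Request:
play_rows([
  [-1,[1,0,6],0],
  [-1,[0,0,5],0],
  [-1,[0,0,4],0],
  [-1,[0,0,2],0],
  [-1,[0,0,1],0],
  [-1,[0,0,1],0],
  [-1,[0,0,0],0],
  [-1,[0,0,0],0],
  [-1,[0,0,0],0],
])

```text
time: 12.72
tool_pos: [643.4, -3.5, -3.7]
tcp_rot: [180.0, 0.0, 160.0]
ft_force: [0.8, 0.1, 0.6]
finger_gap: 35.1
grip_force: 30.4
```

```bash
python3 both.py small_carton small_tray 643 -3.5 7 643 -3.5
```

```text
scene small_carton [650.2, -8.5, 26.2, 0.433]
scene small_tray [644.6, -2.4, -21.2, 0.442]
side small_carton [643.9, -3.3, -15.5, 0.571]
side small_tray [642.0, -5.2, -17.3, 0.424]
wrist small_carton [645.7, -4.8, -18.7, 0.058]
wrist small_tray [645.9, -6.0, -18.8, 0.254]
[643.1  -3.5  -4. ] [ 0.  -0.4 -0.7] 13.1667
```

Request:
play_rows([
  [-1,[0,0,0.5],0],
  [-1,[0,0,0.5],0],
  [-1,[0,0,0],0],
  [-1,[0,0,0],0],
])

```text
time: 13.5
tool_pos: [643.3, -3.5, -4.6]
tcp_rot: [180.0, 0.0, 160.0]
ft_force: [-2.6, -0.7, 3.5]
finger_gap: 35.3
grip_force: 30.9
```

Request:
play_rows([
  [-1,[0,0,0.5],0],
  [-1,[0,0,0],0],
  [-1,[0,0,0],0],
])

```text
time: 13.75
tool_pos: [643.3, -3.5, -4.6]
tcp_rot: [180.0, 0.0, 160.0]
ft_force: [-4.5, 0.2, 8.1]
finger_gap: 35.3
grip_force: 31.4
```

Request:
play_rows([
  [-1,[0,0,-0.5],0],
  [-0.1,[0,0,0],0],
  [0.2,[0,0,0],0],
  [0.5,[0,0,0],0],
  [1,[0,0,0],0],
  [1,[0,0,0],0],
  [1,[0,0,-5],0],
  [1,[0,0,-20],0],
  [1,[0,0,-30],0],
  [1,[0,0,-30],0],
  [1,[0,0,-30],0],
  [1,[0,0,-30],0],
])

```text
time: 14.75
tool_pos: [643.0, -3.4, 141.8]
tcp_rot: [180.0, 0.0, 160.0]
ft_force: [1.2, 0.0, 0.7]
finger_gap: 85.3
grip_force: 0.0
```

Run:
```python
from w import *
look([('small_carton',643,-4,6),('small_tray',643,-4,0)],'w3')
plan(509.5,442.5,200,177.5)
```

```text
small_carton [645.8, -5.1, -19.1, 0.04] 1731 pin [[649.0, -7.0, 4.0, 0.82]]
small_tray [646.6, -6.3, -19.1, 0.066] 1580 pin []
shift first: x 277.9 y 373.5 z -60.1 len 469 then turn -0.305 rad j6 end -47 yaw now 160.0 t 15.0
   tool [643.   -3.4 139.9] gap 85.4 grip 0.0 F [-0.8 -0.  -0.5]
```

Run:
```python
from h import *
plan(590,-210,200,94)
```

```text
shift first: x -20.8 y -212.2 z -60.1 len 222 then turn 1.152 rad j6 end -24 yaw now 160.0 t 15.0
   tool [643.   -3.4 139.9] gap 85.4 grip 0.0 F [-0.8 -0.  -0.5]
```

Request:
play_rows([
  [1,[-6,-25,-8],0],
  [1,[-6,-25,-8],0],
  [1,[-6,-25,-8],0],
  [1,[-6,-25,-8],0],
  [1,[-6,-25,-8],0],
  [1,[-6,-25,-8],0],
  [1,[-7,-26,-6],0],
  [1,[-7,-26,-6],0],
  [1,[0,0,0],0.115],
  [1,[0,0,0],0.115],
  [1,[0,0,0],0.115],
  [1,[0,0,0],0.115],
])

```text
time: 16.0
tool_pos: [619.8, -210.3, 197.3]
tcp_rot: [-179.9, -0.2, 133.3]
ft_force: [-1.1, 0.1, 0.6]
finger_gap: 85.3
grip_force: 0.0
```

Request:
play_rows([
  [1,[0,0,0],0.115],
  [1,[0,0,0],0.115],
  [1,[0,0,0],0.115],
  [1,[0,0,0],0.115],
  [1,[0,0,0],0.115],
  [1,[0,0,0],0.115],
  [1,[0,0,0],0],
  [1,[0,0,0],0],
  [1,[0,0,0],0],
])

```text
time: 16.75
tool_pos: [620.5, -210.1, 198.7]
tcp_rot: [-179.9, -0.1, 94.4]
ft_force: [-0.1, 0.2, -0.9]
finger_gap: 85.6
grip_force: 0.0
```

Run:
```python
from w import *
look([('slim_carton',621.5,-210,40),('square_carton',623.2,-211,0)],'w4')
plan(621.5,-210,200,94)
```

```text
slim_carton [623.6, -213.6, 3.4, 0.035] 3041 pin [[628.0, -212.0, 43.0, 0.65]]
square_carton [627.0, -213.9, 19.8, 0.089] 1131 pin []
shift first: x 0.3 y 0.5 z -0.1 len 1 then turn 0.003 rad j6 end -23 yaw now 94.2 t 17.0
   tool [ 621.  -210.4  199.9] gap 85.5 grip 0.0 F [-0.3 -0.8 -0. ]
```

View pics/w4.png

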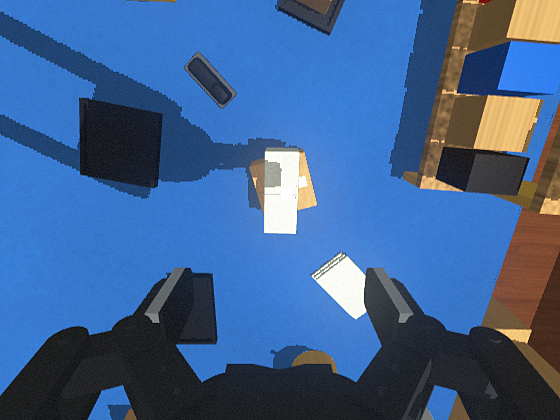

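Request:
play_rows([
  [1,[-1.8,1.4,12],0],
  [1,[0,0,24],0.005],
  [1,[0,0,26],0],
  [1,[0,0,26],0],
  [1,[0,0,26],0],
  [1,[0,0,24],0],
  [1,[0,0,20],0],
  [1,[0,0,16],0],
  [1,[0,0,10],0],
  [1,[0,0,6],0],
  [1,[0,0,0],0],
  [1,[0,0,0],0],
])

```text
time: 18.0
tool_pos: [622.9, -212.3, 10.4]
tcp_rot: [180.0, 0.0, 93.8]
ft_force: [0.9, -0.3, 0.1]
finger_gap: 85.3
grip_force: 0.0
```

Request:
play_rows([
  [0.3,[0,0,0],0],
  [-0.2,[0,0,0],0],
  [-0.5,[0,0,0],0],
  [-1,[0,0,0],0],
  [-1,[0,0,0],0],
  [-1,[0,0,0],0],
  [-1,[0,0,0],0],
  [-1,[0,0,0],0],
], force=35)

```text
time: 18.67
tool_pos: [623.3, -212.4, 11.0]
tcp_rot: [179.9, 0.0, 93.8]
ft_force: [0.1, 0.7, 6.3]
finger_gap: 35.0
grip_force: 36.3
```

Request:
play_rows([
  [-1,[0,0,-5],0],
  [-1,[0,0,-15],0],
  [-1,[0,0,-25],0],
  [-1,[0,0,-30],0],
  [-1,[0,0,-25],0],
  [-1,[-20,-13,0],0],
  [-1,[-20,-13,0],0],
  [-1,[-20,-13,0],0],
  [-1,[-20,-13,0],0],
  [-1,[-20,-13,0],0],
  [-1,[-20,-13,0],0],
  [-1,[-20,-13,0],0],
])

```text
time: 19.67
tool_pos: [540.5, -358.8, 111.0]
tcp_rot: [180.0, 0.0, 93.8]
ft_force: [0.4, 0.5, -0.7]
finger_gap: 35.3
grip_force: 35.6
```

Request:
play_rows([
  [-1,[-20,-13,0],0],
  [-1,[-20,-13,0],0],
  [-1,[-17.6,-12,0],-0.012],
  [-1,[0,0,0],0],
  [-1,[0,0,0],0],
  [-1,[0,0,0],0],
  [-1,[0,0,0],0],
])

```text
time: 20.25
tool_pos: [507.6, -417.1, 110.3]
tcp_rot: [180.0, -0.0, 94.6]
ft_force: [-0.1, -0.2, -0.8]
finger_gap: 35.3
grip_force: 35.6
```

```bash
python3 pl.py slim_carton slim_tray 507.5 -418 140 w5
```

```text
shift first: x -0.9 y -0.2 z -0.0 len 1 then turn -0.000 rad j6 end -44 yaw now 94.6 t 20.2
   tool [ 507.6 -417.1  110.3] gap 35.3 grip 35.6 F [-0.1 -0.2 -0.8]
slim_carton [508.5, -418.4, 4.0, 0.087] 13853 pin [[511.0, -419.0, 142.0, 0.89]]
slim_tray [509.8, -420.5, 4.7, 0.047] 2971 pin []
```

Request:
play_rows([
  [-1,[-1.5,0.5,10],0],
  [-1,[0,0,18],0],
  [-1,[0,0,22],0],
  [-1,[0,0,22],0],
  [-1,[0,0,20],0],
  [-1,[0,0,14],0],
  [-1,[0,0,10],0],
  [-1,[0,0,4],0],
  [-1,[0,0,0],0],
  [-1,[0,0,0],0],
  [-1,[0,0,0],0],
])

```text
time: 21.42
tool_pos: [508.7, -420.2, -8.4]
tcp_rot: [179.9, 0.1, 94.5]
ft_force: [0.4, -1.1, -1.6]
finger_gap: 35.0
grip_force: 35.6
```

```bash
python3 pl.py slim_carton slim_tray 508.2 -418.7 20 w6
```

```text
shift first: x 1.6 y -0.4 z -0.0 len 2 then turn -0.000 rad j6 end -44 yaw now 94.5 t 21.4
   tool [ 508.7 -420.2   -8.4] gap 35.0 grip 35.6 F [ 0.4 -1.1 -1.6]
slim_carton [509.1, -421.8, 3.7, 0.066] 13882 pin [[510.0, -420.0, 25.0, 0.65]]
slim_tray [509.2, -419.5, 4.4, 0.27] 5599 pin []
```

Request:
play_rows([
  [-1,[0,0,5],0],
  [-1,[0,0,4],0],
  [-1,[0,0,2],0],
  [-1,[0,0,1],0],
  [-1,[0,0,0.5],0],
  [-1,[0,0,0],0],
  [-1,[0,0,0],0],
  [-1,[0,0,0],0],
])

```text
time: 22.33
tool_pos: [507.8, -419.4, -22.4]
tcp_rot: [180.0, 0.0, 94.5]
ft_force: [-1.3, 0.1, -0.7]
finger_gap: 35.0
grip_force: 35.6
```

Request:
play_rows([
  [-1,[0,0,0.5],0],
  [-1,[0,0,0],0],
  [-1,[0,0,0],0],
  [-1,[0,0,0],0],
])

```text
time: 22.67
tool_pos: [507.7, -419.4, -23.0]
tcp_rot: [180.0, 0.0, 94.5]
ft_force: [0.9, -0.1, -0.7]
finger_gap: 35.5
grip_force: 35.6
```

Request:
play_rows([
  [-1,[0,0,0.5],0],
  [-1,[0,0,0],0],
  [-1,[0,0,0],0],
])

```text
time: 22.92
tool_pos: [507.8, -419.4, -23.0]
tcp_rot: [180.0, 0.0, 94.5]
ft_force: [-2.0, 2.5, 5.6]
finger_gap: 35.6
grip_force: 36.2
```

Request:
play_rows([
  [-1,[0,0,0.5],0],
  [-1,[0,0,0],0],
  [-1,[0,0,0],0],
])

```text
time: 23.17
tool_pos: [507.8, -419.4, -23.0]
tcp_rot: [180.0, 0.0, 94.5]
ft_force: [-4.0, 3.8, 8.3]
finger_gap: 35.7
grip_force: 36.8
```

Request:
play_rows([
  [-1,[0,0,-0.7],0],
  [-0.1,[0,0,0],0],
  [0.2,[0,0,0],0],
  [0.5,[0,0,0],0],
  [1,[0,0,0],0],
  [1,[0,0,0],0],
  [1,[0,0,-5],0],
  [1,[0,0,-20],0],
  [1,[0,0,-35],0],
  [1,[0,0,-40],0],
  [1,[0,0,-40],0],
  [1,[0,0,-35],0],
])

```text
time: 24.17
tool_pos: [508.0, -419.5, 155.0]
tcp_rot: [179.9, 0.1, 94.5]
ft_force: [0.0, -0.8, 0.5]
finger_gap: 85.3
grip_force: 0.0
```

Run:
```python
from w import *
look([('slim_carton',508,-419,6),('slim_tray',508,-419,0)],'w7')
plan(624.5,-212,150,110.3)
plan(624.5,-212,150,200.3)
```

```text
slim_carton [508.5, -420.4, 3.4, 0.033] 3061 pin [[513.0, -419.0, 7.0, 0.95]]
slim_tray [509.3, -419.4, 4.4, 0.055] 2610 pin []
shift first: x 197.4 y 132.8 z 1.7 len 238 then turn -0.275 rad j6 end -39 yaw now 94.5 t 24.4
   tool [ 507.7 -419.3  151.7] gap 85.6 grip 0.0 F [ 0.6  0.  -1.2]
shift first: x 197.4 y 132.8 z 1.7 len 238 then turn -1.846 rad j6 end -129 yaw now 94.5 t 24.4
   tool [ 507.7 -419.3  151.7] gap 85.6 grip 0.0 F [ 0.6  0.  -1.2]
```

Request:
play_rows([
  [1,[10,7,0],0],
  [1,[22,14.8,0],0],
  [1,[22,14.8,0],0],
  [1,[22,14.8,0],0],
  [1,[22,14.8,0],0],
  [1,[22,14.8,0],0],
  [1,[22,14.8,0],0],
  [1,[22,14.8,0],0],
  [1,[20,13.4,0],0],
  [1,[13.4,8.8,0],-0.09],
  [1,[0,0,0],-0.09],
  [1,[0,0,0],-0.095],
])

```text
time: 25.42
tool_pos: [624.0, -209.0, 148.9]
tcp_rot: [-179.8, -0.2, 110.7]
ft_force: [-0.4, -0.3, 0.6]
finger_gap: 85.5
grip_force: 0.0
```

Request:
play_rows([
  [1,[0,0,0],0],
  [1,[0,0,0],0],
  [1,[0,0,0],0],
  [1,[0,0,0],0],
])

```text
time: 25.75
tool_pos: [624.1, -211.9, 151.0]
tcp_rot: [-180.0, -0.0, 110.1]
ft_force: [0.5, -0.2, -0.1]
finger_gap: 85.2
grip_force: 0.0
```

Run:
```python
from w import *
look([('square_carton',624.5,-212.5,0)],'w8')
for c in ['scene','side']:
    p=snapshot(c)
    for d in regions_of('square_carton',p)[:2]: print(c,d['mask'].sum(),fit('square_carton',624,-211,0,[(p,d['mask'],np.zeros((420,560),bool))]))
plan(624.5,-212,-29,110.3)
```

```text
square_carton [626.9, -212.9, 19.4, 0.025] 4507 pin [[627.0, -212.0, 2.0, 0.56]]
scene 907 (np.float64(623.7), np.float64(-211.5), np.float64(17.9), np.float64(0.039))
side 966 (np.float64(623.8), np.float64(-210.1), np.float64(19.7), np.float64(0.09))
shift first: x 0.2 y 0.1 z 180.8 len 181 then turn -0.001 rad j6 end -39 yaw now 110.2 t 26.1
   tool [ 624.5 -212.2  151.8] gap 85.6 grip 0.0 F [-0.3  0.3  0.6]
```

View pics/w8.png

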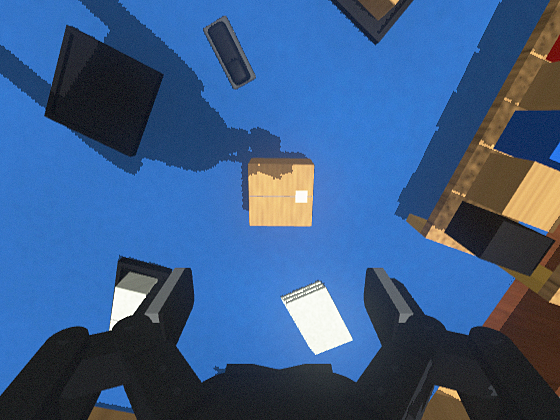

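Request:
play_rows([
  [1,[-0.3,0.8,10],0.013],
  [1,[0,0,22],0],
  [1,[0,0,26],0],
  [1,[0,0,26],0],
  [1,[0,0,26],0],
  [1,[0,0,24],0],
  [1,[0,0,18],0],
  [1,[0,0,14],0],
  [1,[0,0,9],0],
  [1,[0,0,6.7],0],
  [1,[0,0,0],0],
  [1,[0,0,0],0],
])

```text
time: 27.1
tool_pos: [625.9, -212.3, -29.4]
tcp_rot: [180.0, 0.0, 109.5]
ft_force: [-0.2, 0.2, 0.8]
finger_gap: 85.4
grip_force: 0.0
```

Request:
play_rows([
  [0.6,[0,0,0],0],
  [0.4,[0,0,0],0],
  [0,[0,0,0],0],
  [-1,[0,0,0],0],
  [-1,[0,0,0],0],
  [-1,[0,0,0],0],
], force=50)

```text
time: 27.6
tool_pos: [626.8, -212.7, -28.1]
tcp_rot: [179.9, 0.1, 109.5]
ft_force: [-0.1, -0.7, 6.4]
finger_gap: 65.5
grip_force: 57.6
```

Request:
play_rows([
  [-1,[0,0,-5],0],
  [-1,[0,0,-15],0],
  [-1,[0,0,-25],0],
  [-1,[0,0,-30],0],
  [-1,[0,0,-25],0],
  [-1,[12,-22.8,0],0],
  [-1,[12,-22.8,0],0],
  [-1,[12,-22.8,0],0],
  [-1,[12,-22.8,0],0],
  [-1,[12,-22.8,0],0],
  [-1,[12,-22.8,0],0],
  [-1,[12,-22.8,0],0],
])

```text
time: 28.6
tool_pos: [445.7, -186.0, 70.8]
tcp_rot: [180.0, 0.0, 109.5]
ft_force: [0.1, -0.7, -1.6]
finger_gap: 65.0
grip_force: 56.8
```

Request:
play_rows([
  [-1,[12.4,-22.7,0],0],
  [-1,[0,0,0],0.09],
  [-1,[0,0,0],0.09],
  [-1,[0,0,0],0.09],
  [-1,[0,0,0],0.09],
  [-1,[0,0,0],0.095],
  [-1,[0,0,0],0],
  [-1,[0,0,0],0],
  [-1,[0,0,0],0],
])

```text
time: 29.35
tool_pos: [421.4, -182.2, 70.5]
tcp_rot: [180.0, 0.0, 83.6]
ft_force: [-0.7, -0.1, -2.4]
finger_gap: 65.5
grip_force: 56.8
```

```bash
python3 pl.py square_carton square_tray 421.8 -182.3 100 w9
```

```text
shift first: x -0.0 y 0.4 z -0.0 len 0 then turn -0.000 rad j6 end -17 yaw now 83.6 t 29.4
   tool [ 421.4 -182.2   70.5] gap 65.5 grip 56.8 F [-0.7 -0.1 -2.4]
square_carton [422.1, -182.5, -6.6, 0.062] 22114 pin [[424.0, -181.0, 100.0, 0.9]]
square_tray [423.5, -183.8, -6.6, 0.014] 5572 pin [[420.0, -182.0, 0.0, 0.94]]
```

Request:
play_rows([
  [-1,[-0.6,0.8,8],0],
  [-1,[0,0,16],0],
  [-1,[0,0,20],0],
  [-1,[0,0,18],0],
  [-1,[0,0,12],0],
  [-1,[0,0,8],0],
  [-1,[0,0,4],0],
  [-1,[0,0,3],0],
  [-1,[0,0,1],0],
  [-1,[0,0,0],0],
  [-1,[0,0,0],0],
  [-1,[0,0,0],0],
])

```text
time: 30.6
tool_pos: [422.7, -183.3, -19.3]
tcp_rot: [179.9, 0.0, 83.5]
ft_force: [0.1, -0.3, -1.4]
finger_gap: 64.7
grip_force: 56.8
```

Request:
play_rows([
  [-1,[0,0,0.5],0],
  [-1,[0,0,0.5],0],
  [-1,[0,0,0.5],0],
  [-1,[0,0,0],0],
  [-1,[0,0,0],0],
  [-1,[0,0,0],0],
])

```text
time: 31.1
tool_pos: [422.0, -182.9, -21.5]
tcp_rot: [-180.0, -0.0, 83.5]
ft_force: [-0.7, -0.4, -1.8]
finger_gap: 65.0
grip_force: 56.8
```

Request:
play_rows([
  [-1,[0,0,0.5],0],
  [-1,[0,0,0],0],
  [-1,[0,0,0],0],
  [-1,[0,0,0],0],
])

```text
time: 31.43
tool_pos: [422.1, -182.9, -22.0]
tcp_rot: [-180.0, -0.0, 83.5]
ft_force: [0.3, 0.7, -1.6]
finger_gap: 65.2
grip_force: 56.8
```

Request:
play_rows([
  [-1,[0,0,0.5],0],
  [-1,[0,0,0],0],
  [-1,[0,0,0],0],
])

```text
time: 31.68
tool_pos: [422.1, -182.9, -22.1]
tcp_rot: [-180.0, -0.0, 83.5]
ft_force: [-4.4, 2.7, 4.9]
finger_gap: 65.0
grip_force: 57.6
```

Contact felt. Releasing.

Request:
play_rows([
  [-1,[0,0,-0.2],0],
  [0.6,[0,0,0],0],
  [0.8,[0,0,0],0],
  [1,[0,0,0],0],
  [1,[0,0,0],0],
  [1,[0,0,-5],0],
  [1,[0,0,-20],0],
  [1,[0,0,-35],0],
  [1,[0,0,-40],0],
  [1,[0,0,-40],0],
  [1,[0,0,-40],0],
  [1,[0,0,-30],0],
])

```text
time: 32.68
tool_pos: [422.8, -183.3, 192.0]
tcp_rot: [179.8, 0.1, 83.5]
ft_force: [0.7, -1.6, 0.4]
finger_gap: 85.6
grip_force: 0.0
```

Run:
```python
from w import *
look([('square_carton',422.5,-183,6),('square_tray',422.5,-183,0)],'w10')
plan(510.5,441.5,188,84)
plan(510.5,441.5,188,174)
```

```text
square_carton [422.9, -183.4, -6.0, 0.028] 3635 pin [[423.0, -180.0, 7.0, 0.78]]
square_tray [423.4, -183.4, -6.9, 0.069] 1939 pin []
shift first: x 630.3 y 17.0 z -0.6 len 631 then turn -0.009 rad j6 end 47 yaw now 83.5 t 32.9
   tool [ 421.9 -182.8  187.4] gap 85.6 grip 0.0 F [ 0.8  0.3 -1.6]
shift first: x 630.3 y 17.0 z -0.6 len 631 then turn -1.580 rad j6 end -43 yaw now 83.5 t 32.9
   tool [ 421.9 -182.8  187.4] gap 85.6 grip 0.0 F [ 0.8  0.3 -1.6]
```

Request:
play_rows([
  [1,[15,0.4,0],0],
  [1,[30,0.8,0],0],
  [1,[36,1,0],0],
  [1,[36,1,0],0],
  [1,[36,1,0],0],
  [1,[36,1,0],0],
  [1,[36,1,0],0],
  [1,[36,1,0],0],
  [1,[36,1,0],0],
  [1,[36,1,0],0],
  [1,[36,1,0],0],
  [1,[36,1,0],0],
])

```text
time: 33.93
tool_pos: [477.8, 219.7, 185.2]
tcp_rot: [-179.8, 0.1, 83.5]
ft_force: [0.4, -0.3, 0.2]
finger_gap: 85.2
grip_force: 0.0
```

Request:
play_rows([
  [1,[36,1,0],0],
  [1,[36,1,0],0],
  [1,[36,1,0],0],
  [1,[36,1,0],0],
  [1,[36,1,0],0],
  [1,[30,0.8,0],0],
  [1,[15.3,0.4,0],0],
  [1,[0,0,0],-0.009],
  [1,[0,0,0],0],
  [1,[0,0,0],0],
  [1,[0,0,0],0],
])

```text
time: 34.85
tool_pos: [510.9, 440.0, 186.9]
tcp_rot: [-179.9, 0.1, 83.9]
ft_force: [-0.5, -0.1, 0.2]
finger_gap: 85.7
grip_force: 0.0
```

Run:
```python
from w import *
look([('round_tin',510.5,441.5,40),('long_carton',507,437.5,0)],'w11')
for c in ['scene','side']:
    p=snapshot(c)
    for d in regions_of('round_tin',p)[:2]: print(c,d['mask'].sum(),fit('round_tin',510,442,40,[(p,d['mask'],np.zeros((420,560),bool))]))
plan(510.5,441.5,187,84)
```

```text
round_tin [512.6, 438.2, 4.6, 0.032] 2485 pin [[511.0, 442.0, 39.0, 0.58]]
long_carton [508.6, 435.8, -5.9, 0.033] 3224 pin []
scene 636 (np.float64(509.9), np.float64(441.7), np.float64(3.3), np.float64(0.046))
side 281 (np.float64(509.0), np.float64(444.1), np.float64(4.2), np.float64(0.059))
shift first: x 0.2 y -0.7 z 0.9 len 1 then turn -0.000 rad j6 end 47 yaw now 84.0 t 35.3
   tool [511.1 441.2 187.9] gap 85.5 grip 0.0 F [ 0.1 -0.3 -0.2]
```

View pics/w11.png

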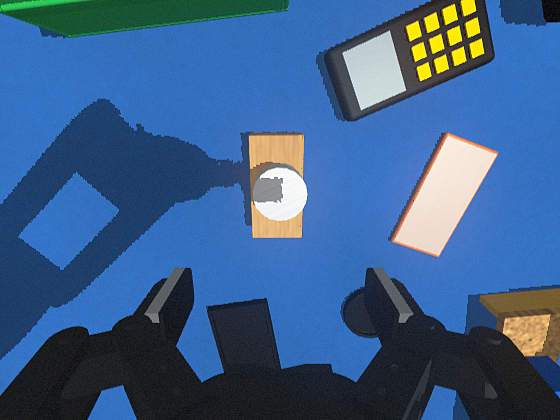

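Request:
play_rows([
  [1,[-0.8,0.1,10],0],
  [1,[0,0,22],0],
  [1,[0,0,26],0],
  [1,[0,0,26],0],
  [1,[0,0,26],0],
  [1,[0,0,24],0],
  [1,[0,0,18],0],
  [1,[0,0,14],0],
  [1,[0,0,9],0],
  [1,[0,0,5],0],
  [1,[0,0,0],0],
  [1,[0,0,0],0],
])

```text
time: 36.3
tool_pos: [511.6, 440.9, 8.6]
tcp_rot: [179.9, -0.0, 84.0]
ft_force: [-0.2, 0.7, 0.8]
finger_gap: 85.4
grip_force: 0.0
```

Request:
play_rows([
  [0.5,[0,0,0],0],
  [0.3,[0,0,0],0],
  [0,[0,0,0],0],
  [-1,[0,0,0],0],
  [-1,[0,0,0],0],
  [-1,[0,0,0],0],
  [-1,[0,0,0],0],
], force=40)

```text
time: 36.88
tool_pos: [512.1, 441.3, 9.4]
tcp_rot: [179.9, -0.1, 84.0]
ft_force: [0.1, 0.0, 6.2]
finger_gap: 54.7
grip_force: 42.3
```

Request:
play_rows([
  [-1,[0,0,-4],0],
  [-1,[0,0,-12],0],
  [-1,[0,0,-24],0],
  [-1,[0,0,-30],0],
  [-1,[0,0,-30],0],
  [-1,[-19.5,13.3,0],0],
  [-1,[-19.5,13.3,0],0],
  [-1,[-19.5,13.3,0],0],
  [-1,[-19.5,13.3,0],0],
  [-1,[-19.5,13.3,0],0],
  [-1,[-19.5,13.3,0],0],
  [-1,[-19.5,13.3,0],0],
])

```text
time: 37.88
tool_pos: [589.6, 294.0, 108.4]
tcp_rot: [180.0, -0.0, 84.0]
ft_force: [0.2, 0.0, -1.8]
finger_gap: 54.6
grip_force: 42.7
```

Request:
play_rows([
  [-1,[-19.5,13.3,0],0],
  [-1,[-19.5,13.3,0],0],
  [-1,[-19.9,13,0],0],
  [-1,[0,0,0],0],
  [-1,[0,0,0],0],
  [-1,[0,0,0],0],
  [-1,[0,0,0],0],
])

```text
time: 38.47
tool_pos: [622.1, 233.3, 107.9]
tcp_rot: [-180.0, -0.0, 84.0]
ft_force: [-0.7, 0.2, -1.7]
finger_gap: 54.6
grip_force: 42.7
```

```bash
python3 pl.py round_tin round_tray 623 232.5 140 w12
```

```text
shift first: x -0.7 y 1.0 z -0.0 len 1 then turn -0.000 rad j6 end 26 yaw now 84.0 t 38.5
   tool [622.1 233.3 107.9] gap 54.6 grip 42.7 F [-0.7  0.2 -1.7]
round_tin [622.6, 230.9, 4.5, 0.062] 12211 pin [[621.0, 231.0, 137.0, 0.9]]
round_tray [624.3, 230.0, 8.8, 0.031] 4563 pin [[626.0, 232.0, -1.0, 0.9]]
```

Request:
play_rows([
  [-1,[-0.6,1.1,10],0],
  [-1,[0,0,18],0],
  [-1,[0,0,22],0],
  [-1,[0,0,22],0],
  [-1,[0,0,20],0],
  [-1,[0,0,16],0],
  [-1,[0,0,10],0],
  [-1,[0,0,6],0],
  [-1,[0,0,3],0],
  [-1,[0,0,2],0],
  [-1,[0,0,0],0],
  [-1,[0,0,0],0],
])

```text
time: 39.72
tool_pos: [624.5, 231.9, -20.1]
tcp_rot: [179.9, -0.0, 84.0]
ft_force: [-0.4, -0.8, -0.6]
finger_gap: 54.5
grip_force: 42.7
```

Request:
play_rows([
  [-1,[0,0,0.5],0],
  [-1,[0,0,0.5],0],
  [-1,[0,0,0.5],0],
  [-1,[0,0,0.5],0],
  [-1,[0,0,0],0],
  [-1,[0,0,0],0],
  [-1,[0,0,0],0],
])

```text
time: 40.3
tool_pos: [623.5, 231.6, -23.4]
tcp_rot: [-180.0, 0.0, 84.0]
ft_force: [0.5, -0.3, -1.6]
finger_gap: 54.7
grip_force: 42.7
```

Request:
play_rows([
  [-1,[0,0,0.5],0],
  [-1,[0,0,0.3],0],
  [-1,[0,0,0],0],
  [-1,[0,0,0],0],
])

```text
time: 40.63
tool_pos: [623.5, 231.6, -24.2]
tcp_rot: [-180.0, 0.0, 84.0]
ft_force: [-0.6, -0.2, -0.5]
finger_gap: 54.7
grip_force: 42.7
```

Request:
play_rows([
  [-1,[0,0,0.5],0],
  [-1,[0,0,0],0],
  [-1,[0,0,0],0],
])

```text
time: 40.88
tool_pos: [623.7, 231.6, -24.5]
tcp_rot: [180.0, -0.0, 84.0]
ft_force: [-0.3, 0.1, -1.7]
finger_gap: 54.7
grip_force: 42.9
```

Request:
play_rows([
  [-1,[0,0,0.5],0],
  [-1,[0,0,0],0],
  [-1,[0,0,0],0],
])

```text
time: 41.13
tool_pos: [623.7, 231.6, -24.6]
tcp_rot: [180.0, 0.0, 84.0]
ft_force: [-2.9, -1.5, 5.5]
finger_gap: 55.0
grip_force: 43.2
```

Request:
play_rows([
  [-1,[0,0,-0.2],0],
  [0.4,[0,0,0],0],
  [0.7,[0,0,0],0],
  [1,[0,0,0],0],
  [1,[0,0,0],0],
  [1,[0,0,-5],0],
  [1,[0,0,-20],0],
  [1,[0,0,-35],0],
  [1,[0,0,-40],0],
  [1,[0,0,-40],0],
  [1,[0,0,-30],0],
  [1,[0,0,-5],0],
])

```text
time: 42.13
tool_pos: [627.6, 232.8, 159.4]
tcp_rot: [179.4, -0.3, 84.0]
ft_force: [2.1, 1.1, 0.9]
finger_gap: 85.3
grip_force: 0.0
```

Run:
```python
from w import *
look([('round_tin',623.5,231.6,6),('round_tray',623,232,0)],'w13')
plan(507.3,437,150,84)
```

```text
round_tin [624.0, 228.6, 8.5, 0.064] 2283 pin [[626.0, 232.0, 4.0, 0.85]]
round_tray [624.3, 230.5, 7.0, 0.104] 1626 pin []
shift first: x 192.5 y -136.0 z -2.1 len 236 then turn -0.000 rad j6 end 47 yaw now 84.0 t 42.4
   tool [622.4 231.3 147.9] gap 85.4 grip 0.0 F [ 0.1 -0.  -0.1]
```

Request:
play_rows([
  [1,[10,-7,0],0],
  [1,[21,-15,0],0],
  [1,[22,-16,0],0],
  [1,[22,-16,0],0],
  [1,[22,-16,0],0],
  [1,[22,-16,0],0],
  [1,[22,-16,0],0],
  [1,[22,-15,0],0],
  [1,[19,-13,0],0],
  [1,[10,-7,0],0],
  [1,[0,0,0],0],
  [1,[0,0,0],0],
])

```text
time: 43.38
tool_pos: [506.6, 436.9, 148.9]
tcp_rot: [-179.9, 0.1, 84.1]
ft_force: [-0.4, -0.2, -0.3]
finger_gap: 85.3
grip_force: 0.0
```

Request:
play_rows([
  [1,[0,0,0],0],
  [1,[0,0,0],0],
  [1,[0,0,0],0],
])

```text
time: 43.63
tool_pos: [508.3, 435.7, 150.0]
tcp_rot: [180.0, 0.0, 83.9]
ft_force: [0.2, 0.2, -0.6]
finger_gap: 85.6
grip_force: 0.0
```

Run:
```python
from w import *
look([('long_carton',507,437,0)],'w14')
for c in ['scene','side']:
    p=snapshot(c)
    for d in regions_of('long_carton',p)[:2]: print(c,d['mask'].sum(),fit('long_carton',507,437,0,[(p,d['mask'],np.zeros((420,560),bool))]))
plan(507.3,437,-30,84)
```

```text
long_carton [508.8, 436.6, -5.8, 0.033] 6825 pin [[509.0, 433.0, -0.0, 0.86]]
scene 1731 (np.float64(506.7), np.float64(438.8), np.float64(-5.6), np.float64(0.032))
side 564 (np.float64(504.0), np.float64(437.8), np.float64(-5.3), np.float64(0.068))
shift first: x 0.2 y -0.3 z 180.2 len 180 then turn -0.001 rad j6 end 47 yaw now 84.0 t 44.0
   tool [507.6 436.7 150.2] gap 85.6 grip 0.0 F [-0.3 -0.3 -0.5]
```

Request:
play_rows([
  [1,[0.4,0,10],-0.005],
  [1,[0,0,22],0],
  [1,[0,0,26],0],
  [1,[0,0,26],0],
  [1,[0,0,26],0],
  [1,[0,0,24],0],
  [1,[0,0,18],0],
  [1,[0,0,14],0],
  [1,[0,0,9],0],
  [1,[0,0,5],0],
  [1,[0,0,0],0],
  [1,[0,0,0],0],
])

```text
time: 44.98
tool_pos: [508.1, 437.7, -29.0]
tcp_rot: [179.9, -0.0, 84.3]
ft_force: [-0.6, 0.0, 0.1]
finger_gap: 85.7
grip_force: 0.0
```

Request:
play_rows([
  [0.6,[0,0,0],0],
  [0.3,[0,0,0],0],
  [0,[0,0,0],0],
  [-1,[0,0,0],0],
  [-1,[0,0,0],0],
  [-1,[0,0,0],0],
  [-1,[0,0,0],0],
], force=70)

```text
time: 45.57
tool_pos: [508.6, 438.2, -28.0]
tcp_rot: [179.9, -0.1, 84.3]
ft_force: [-0.3, -0.2, 5.7]
finger_gap: 58.7
grip_force: 78.2
```

Request:
play_rows([
  [-1,[0,0,-4],0],
  [-1,[0,0,-12],0],
  [-1,[0,0,-24],0],
  [-1,[0,0,-30],0],
  [-1,[0,0,-30],0],
  [-1,[-20,-4,0],0],
  [-1,[-28,-5.4,0],0],
  [-1,[-30,-5.8,0],0],
  [-1,[-30,-5.8,0],0],
  [-1,[-30,-5.8,0],0],
  [-1,[-30,-5.8,0],0],
  [-1,[-30,-5.8,0],0],
])

```text
time: 46.57
tool_pos: [448.6, 242.7, 70.5]
tcp_rot: [-180.0, 0.0, 84.3]
ft_force: [0.2, 0.1, -3.5]
finger_gap: 58.8
grip_force: 77.1
```

Request:
play_rows([
  [-1,[-28,-5.4,0],0],
  [-1,[-24.6,-4.9,0],0],
  [-1,[0,0,0],-0.074],
  [-1,[0,0,0],-0.074],
  [-1,[0,0,0],0],
  [-1,[0,0,0],0],
  [-1,[0,0,0],0],
  [-1,[0,0,0],0],
])

```text
time: 47.23
tool_pos: [434.0, 193.1, 70.2]
tcp_rot: [-180.0, 0.0, 92.7]
ft_force: [-0.6, -0.4, -4.0]
finger_gap: 58.6
grip_force: 77.0
```

```bash
python3 pl.py long_carton long_tray 434.3 192.7 100 w15
```

```text
shift first: x -0.4 y 0.3 z -0.0 len 0 then turn -0.000 rad j6 end 21 yaw now 92.7 t 47.2
   tool [434.  193.1  70.2] gap 58.6 grip 77.0 F [-0.6 -0.4 -4. ]
long_carton [434.4, 191.0, 2.3, 0.186] 28308 pin []
long_tray [436.0, 191.3, 2.7, 0.029] 3770 pin [[435.0, 194.0, 99.0, 0.57]]
```

View pics/w15.png

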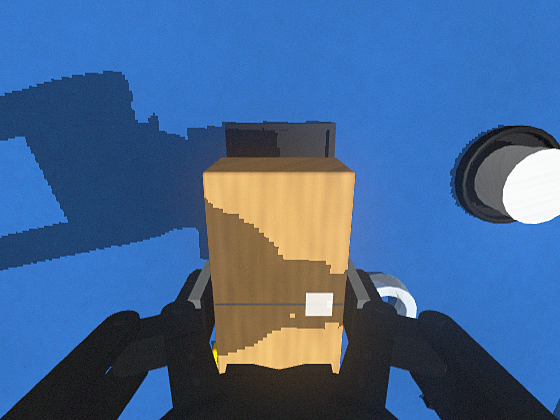

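Request:
play_rows([
  [-1,[-0.2,1,8],0],
  [-1,[0,0,16],0],
  [-1,[0,0,20],0],
  [-1,[0,0,18],0],
  [-1,[0,0,12],0],
  [-1,[0,0,8],0],
  [-1,[0,0,4],0],
  [-1,[0,0,3],0],
  [-1,[0,0,1],0],
  [-1,[0,0,0],0],
  [-1,[0,0,0],0],
  [-1,[0,0,0],0],
])

```text
time: 48.48
tool_pos: [435.8, 192.9, -19.1]
tcp_rot: [179.9, -0.0, 92.8]
ft_force: [0.3, -0.6, -4.1]
finger_gap: 58.7
grip_force: 77.0
```

Request:
play_rows([
  [-1,[0,0,0.5],0],
  [-1,[0,0,0.5],0],
  [-1,[0,0,0.5],0],
  [-1,[0,0,0],0],
  [-1,[0,0,0],0],
  [-1,[0,0,0],0],
])

```text
time: 48.98
tool_pos: [435.0, 192.6, -21.4]
tcp_rot: [-180.0, 0.0, 92.7]
ft_force: [0.0, 0.4, -3.9]
finger_gap: 58.8
grip_force: 77.0
```

Request:
play_rows([
  [-1,[0,0,0.5],0],
  [-1,[0,0,0],0],
  [-1,[0,0,0],0],
  [-1,[0,0,0],0],
])

```text
time: 49.32
tool_pos: [435.0, 192.7, -21.9]
tcp_rot: [-180.0, -0.0, 92.7]
ft_force: [0.7, 0.7, -4.0]
finger_gap: 58.7
grip_force: 77.0
```

Request:
play_rows([
  [-1,[0,0,0.4],0],
  [-1,[0,0,0],0],
  [-1,[0,0,0],0],
])

```text
time: 49.57
tool_pos: [435.1, 192.6, -22.0]
tcp_rot: [-180.0, 0.0, 92.7]
ft_force: [-2.2, -1.6, 2.7]
finger_gap: 58.7
grip_force: 77.6
```

Request:
play_rows([
  [-1,[0,0,0],0],
  [0.5,[0,0,0],0],
  [0.7,[0,0,0],0],
  [1,[0,0,0],0],
  [1,[0,0,0],0],
  [1,[0,0,-5],0],
  [1,[0,0,-20],0],
  [1,[0,0,-35],0],
  [1,[0,0,-40],0],
  [1,[0,0,-40],0],
  [1,[0,0,-40],0],
  [1,[0,0,-30],0],
])

```text
time: 50.57
tool_pos: [435.9, 192.9, 192.1]
tcp_rot: [179.8, -0.1, 92.8]
ft_force: [1.3, 0.0, 0.3]
finger_gap: 85.1
grip_force: 0.0
```

Request:
play_rows([
  [1,[0,0,-20],0],
  [1,[0,0,0],0],
  [1,[0,0,0],0],
  [1,[0,0,0],0],
])

```text
time: 50.9
tool_pos: [434.6, 192.5, 206.9]
tcp_rot: [-179.9, 0.0, 92.8]
ft_force: [0.1, -0.4, -0.9]
finger_gap: 85.4
grip_force: 0.0
```

Run:
```python
from w import *
look([('long_carton',435,192.5,6),('long_tray',435,192.5,0)],'w16')
look([('round_tin',623.5,231.6,6),('round_tray',623,232,0)],'w17')
for c in ['scene','side']:
    p=snapshot(c); save(p,c+'9')
    for n in SH:
        if 'tray' in n: continue
        print(c,n,[w(p,d['xyz']).round(0).tolist()+[round(d['p'],2)] for d in pinpoint(n,p)[:1]])
a=cv2.imread('pics/scene9.png')[110:320,110:430]; b=cv2.imread('pics/side9.png')[140:420,200:400]
cv2.imwrite('pics/fin.png',np.hstack([cv2.resize(a,(460,302)),cv2.resize(b,(216,302))]))
```

```text
long_carton [435.8, 190.8, 2.8, 0.032] 5110 pin [[437.0, 189.0, 6.0, 0.97]]
long_tray [436.6, 191.5, 3.3, 0.066] 2478 pin []
round_tin [624.9, 228.7, 8.7, 0.045] 2341 pin [[623.0, 234.0, 4.0, 0.91]]
round_tray [625.0, 230.2, 7.4, 0.068] 1401 pin []
scene square_carton [[419.0, -180.0, 4.0, 0.97]]
scene long_carton [[430.0, 197.0, 4.0, 0.9]]
scene round_tin [[620.0, 235.0, 3.0, 0.6]]
scene slim_carton [[507.0, -420.0, 7.0, 0.92]]
scene small_carton [[647.0, -1.0, 8.0, 0.72]]
side square_carton [[425.0, -184.0, 5.0, 0.71]]
side long_carton [[432.0, 191.0, 10.0, 0.57]]
side round_tin [[619.0, 232.0, 6.0, 0.81]]
side slim_carton [[505.0, -417.0, 4.0, 0.68]]
side small_carton [[643.0, -3.0, 5.0, 0.63]]
```

View pics/fin.png

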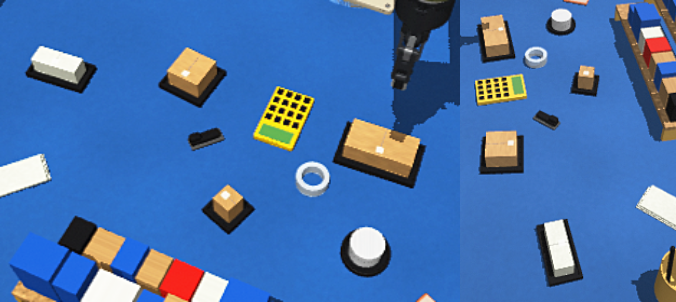

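All five things stand in their own trays, with the lip clear all round each one.

```bash
python3 -c "
from bench import *
print(hand_in())"
```

```text
the job is handed in; nothing more can be done
None
```

The job is handed in: all five things stand upright in their matching trays, set down by feel and checked in the camera images afterwards, at about 51 s on the clock (the handed-in call returned no verdict).

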